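# Click the stop collar onto the capsule press column

### The job

Pick up the blue stop collar, slide it down over the free top of the capsule press's upright steel column and press it gently over the sprung ball until the ball clicks into the groove inside the collar. Stop at that click without ramming it or pushing it on through, then let go and leave it locked there. Leave the orange spacer and the other things on the bench alone.

Things in the scene. Friction and masses are not known exactly. Their poses are not given: they have to be found in the camera images.
- collar: Blue stop collar, painted metal sleeve standing upright on the bench, right way up, axis z up: 44 mm outside diameter, 56 mm high, 175 to 265 g. Origin: centre of its underside. Through bore 22 mm; the bottom mouth is a funnel, 32 mm wide at the underside, narrowing to 22 mm at 7 mm up.
- collar_groove (a point): Point on the collar's axis 36 mm above its underside, amid the groove in its bore. Above the funnel the bore is a narrow 22 mm land to 30 mm up; then the groove, 32 mm in diameter: lower flank 30 to 33 mm, floor 33 to 40.2 mm, upper ledge 40.2 to 41.6 mm; then 22 mm bore to the top. Clicked home, the ball's centre is 35 to 37 mm above the underside.
- column: Capsule press, fixed: white base plate 180 x 130 x 25 mm (own x from -120 to +60 mm), die block, tamper plate and its carrier on it (x from -115 to +17 mm), up to 73 mm high, and a vertical polished steel column, 20 mm diameter, rising from the origin to 190 mm above the bench. Origin: on the column's axis at bench height, z up.
- column_tip (a point): Centre of the column's free top end, 190 mm above the bench, z up. Over its last 4 mm the column tapers from 20 to 14 mm diameter.
- column_slot (a point): Middle of the dark slot in the column's own +x side, 33 mm below the tip, 10 mm from the axis. The sprung brass ball (10 mm diameter) sticks 5 mm out of it. Its height was set by the last user and is not reported: its centre lies anywhere from 18 to 48 mm below the tip.
- ball (a joint): How far the ball is pressed in, m: 0 out, 0.003 to 0.004 under the 22 mm bore. Spring 5 N plus 1.2 N per mm. Push felt, slowly: rises to 6 to 12 N over the funnel, a few N of drag either way along the narrow land, then a downward pull of 3 to 9 N as the ball clicks out into the groove, near zero, then a steep rise to 10 N or more at the ledge: stop there, before it breaks through.
- spacer: Orange spacer sleeve, loose, upright: 44 mm diameter, 56 mm high, 32 mm bore, no groove. Not wanted here. Origin at the centre of its underside.
- mortar: White mortar with its pestle, loose, about 110 mm wide and 105 mm high with the pestle. Origin at the centre of its underside.
- jar: White powder jar with black lid, loose, 90 mm diameter, 85 mm high. Origin at the centre of its underside.
- vial: Small amber bottle with white cap, loose, 40 mm diameter, 75 mm high. Origin at the centre of its underside.
- dish: White weighing dish, loose, 70 mm wide, 20 mm high. Origin at the centre of its underside.
- spatula: Spatula with black handle lying on the bench, loose, 180 mm long along its own x. Origin at its middle, underside.
- pot: Empty green pen pot, loose, 72 mm wide, 95 mm high. Origin at the centre of its underside.
Things that resemble listed ones, but are neither listed nor needed, are in the scene too. Of the things like the collar, leave any that is green; of the rest the larger one is meant.

How it is judged:
On the way:
1. the blue collar is brought down over the column's top, still above the ball (horizontal distance between collar and column_tip below 0.004 m and z of collar in the frame of column_tip between -0.0175 and -0.005 m), for 0.05 s.
At the end, for the whole second after the job is handed in: the blue collar sits on the column (within 3 mm of its axis, upright within 0.12 rad), at rest, its underside 50.5 to 86.5 mm below the column's tip, with the ball sprung out (pressed in less than 1 mm) in the collar's groove (z of collar in the frame of column_tip between -0.0865 and -0.0505 m and horizontal distance between collar and column_tip below 0.003 m and angle between collar's own z axis and vertical below 0.12 rad and value of joint ball below 0.001 m and linear speed of collar below 0.01 m/s); the robot touches nothing.
It fails at once if the collar is rammed or pinched against the press: contact forces on it above 40 N in all (the ball and the column squeezing it from both sides already make up to 20 N) (contact force between collar and column above 40 N).
It fails at once if the orange spacer is moved more than 20 mm (distance of spacer from where it was at the start of the episode above 0.02 m).
It fails at once if another thing on the bench is moved more than 30 mm (distance of any of mortar, jar, vial, dish, spatula, pot from where it was at the start of the episode above 0.03 m).
It also fails if it takes over 54 s, if anything falls off the work surface, if the arm or the gripper's body presses on something with over 40 N, if the wrist force passes 120 N, or if a joint passes its speed limit or range.

### The arm

A 6-joint arm with a two-finger parallel gripper is mounted at the origin on the work surface. World frame = base frame: x ahead of the robot, y to its left, z up, the work surface at z = 0. Lengths are in m, angles in rad, forces in N, time in s.
With the tool pointing down it reaches from about 0.425 to 0.95 m from the base axis. Payload 14.7 kg.
Tool frame: the origin (TCP) lies on the centre line of the jaws, within the pads' length; the fingertips stand 19 mm ahead of it and the grasp point (between the pads) is the TCP; z points along the fingers, y is the line along which they close (so a half turn about z gives the same grasp; the last joint's range is limited). The gripper opens to 85 mm and grips with 20 to 120 N. Pads are 22 mm wide; open, the fingers measure 114 mm over their backs; the gripper's body (76 mm by 85 mm) begins 54 mm behind the grasp point. The pads swing forward as they close: fully open they stand 13 mm farther back than shut.
Start: joints at [-1.228, 0.48, 1.596, -0, 1.065, -0.047], TCP at [0.247, -0.601, 0.25] pointing down, gripper open.
Joint ranges: [-2.75, 2.75], [-0.82, 2.05], [0.23, 2.67], [-1.56, 4.7], [0.09, 2.69], [-2.92, 2.92]. Speed limits (rad/s): [1.89, 1.89, 2.39, 3.01, 3.01, 3.01].

### API

Orientations are given as a unit quaternion [w, x, y, z].
In Python, from plant import status, optics, job gives the robot as it stands.
- The arm moves only by the tool step_arm, never from a script. Its argument "steps" is a list of rows, each a list of 3 entries, a list of its own where there are three numbers: the shift along the tool's x, y, z in cm, then the turn, a rotation vector about the tool's x, y, z in degrees, then the closure, from 0 (fully open) to 1 (shut). In form: [[[x, y, z], [wx, wy, wz], jaw], ...]. A call has 1 to 10 rows; each row shifts and turns the commanded pose from where the row before left it, along the tool's axes as they then stand; what a row does not reach is not made up. A row lasts 1/10 s, in which the tool goes at most 50 mm and 8.59 degrees, less where a joint would pass 70% of its speed; a pose out of reach is approached as far as the arm can. A call with a gripper value outside its range is refused whole. The fingers move at their own pace and stop on an object; "grip_force" is the grip in N (left out, the last holds). Time passes only in rows, so rows that do not move let the fingers close. It gives the time, the measured TCP pose, the force, the opening and the grip force at its end, in the units of the state.
- status.get_obs(): the state, without advancing time (a new reading comes with each control period).
- optics.read_camera(name): name is "scene" or "side" or "wrist"; returns the picture (384x512x3 uint8, red, green, blue); there is no depth.
- optics.camera_params(name): a dict with "fx", "fy", "cx", "cy" (pixels), "rvec" (rotation vector, rad) and "tvec" (3), from world to camera coordinates, as OpenCV has them. Camera axes: x right, y down, z forward; pixel columns grow to the right and rows downward; lengths in m; the calibration is good to about 2 mm. A picture is of the moment at which its call begins: read the wrist's pose just before it. camera_params takes no time and is no camera call; for the wrist camera it gives the pose at the moment of the call.
- job.finish_job(): hands the job in; it is judged then, once.
Trained networks look in the newest picture that a camera, given by its name, has taken for a name from the list of things; names that differ only in an ending like _2 or _b are one class to them, and where a whole thing is asked for, a point or a joint stands for the part that bears it (a point fixed in the world has none). Each returns a list of dicts, best first, with "conf" (0 to 1); they miss things now and then, are a little off and sometimes report something else, mostly with a low value. They report only what shows in the picture. A call takes as long as a camera call. They do not tell look-alikes from the thing itself.
- optics.find_in(thing, camera): "uv" ([column, row] in pixels, amid what is visible of it).
- optics.outline_of(thing, camera): "mask" (384x512 bool, what is visible of it) and "uv" ([column, row] in pixels, amid what is visible of it).
- optics.place_of(thing, camera): "uv" ([column, row] in pixels: a listed point, or the origin of a listed thing).
The state is a dict: "t": time; "joints": joint angles; "joint_velocities": joint speeds; "joint_efforts": joint torques, N m; "position": TCP position; "eef_rot": TCP orientation; "ft_force": force on the tool from outside, world axes, zero at the start; "ft_torque": the same for the moment, N m; "gripper_width": opening from 0.0 (shut) to 1.0 (fully open); "grip_force": force on a finger pad.
Only numpy, scipy, OpenCV 4.12 (cv2) and the standard library are available. Lean on these libraries where they do the work, as an engineer would, in place of code of your own. Each camera call takes 0.05 s, during which the arm holds its last target. There are 200 camera calls.

## Working session

There is one attempt and no reset: what is moved stays moved. The work goes in short steps, Python scripts to look and compute and a tool call to move; the robot and the scene stay as the last step left them, time stands still between calls to the robot, and variables do not carry over. Pictures are saved under pics/ and viewed, at most 10 in all, crops included, and the job is handed in when it is done.

Besides the shell and the picture viewer there is one more tool, called after ">>>" as a command line: name --argument value ..., lists and objects as JSON in quotes. step_arm: Moves the arm, as the interface text tells. Its arguments: {"type":"object","properties":{"steps":{"type":"array","items":{"type":"array"}},"grip_force":{"type":"number"}},"required":["steps"]}

```bash
mkdir -p pics; cat > h.py <<'E'
import numpy as np,cv2
from plant import status,optics,job
def cam(n):
    p=optics.camera_params(n);K=np.array([[p['fx'],0,p['cx']],[0,p['fy'],p['cy']],[0,0,1]]);R=cv2.Rodrigues(np.array(p['rvec'],float))[0];return K,R,np.array(p['tvec'],float)
def ray(n,uv):
    K,R,t=cam(n);d=R.T@np.linalg.inv(K)@np.array([*uv,1.]);return -R.T@t,d/np.linalg.norm(d)
def onz(n,uv,z):
    c,d=ray(n,uv);return c+d*(z-c[2])/d[2]
def proj(n,X):
    K,R,t=cam(n);q=K@(R@np.array(X)+t);return q[:2]/q[2]
def tri(obs):
    A=np.zeros((3,3));b=np.zeros(3)
    for n,uv in obs:
        c,d=ray(n,uv);M=np.eye(3)-np.outer(d,d);A+=M;b+=M@c
    return np.linalg.solve(A,b)
E
python3 - <<'E'
from h import *
ims=[optics.read_camera(n) for n in("scene","side")]
cv2.imwrite('pics/a.png',cv2.resize(cv2.cvtColor(np.vstack(ims),cv2.COLOR_RGB2BGR),(400,600)) if 0 else cv2.cvtColor(np.hstack(ims),cv2.COLOR_RGB2BGR)[:, :])
for i,n in enumerate(("scene","side")):
    cv2.imwrite(f'pics/{n}0.png',cv2.resize(cv2.cvtColor(ims[i],cv2.COLOR_RGB2BGR),(800,600),interpolation=cv2.INTER_CUBIC))
    print(n,cam(n)[0][0,0],ray(n,(256,192)))
    for o in("collar","column_tip","column_slot","column","spacer"):
        print(o,[(np.round(d['uv'],1),round(d['conf'],2)) for d in optics.place_of(o,n)])
print(status.get_obs())
E
```

```text
scene 424.1261627583364 (array([ 1.26323756, -0.72070496,  1.05638816]), array([-0.51760536,  0.51150476, -0.68589181]))
collar [(array([167.1, 259.1]), 0.87), (array([137.6, 266.8]), 0.73), (array([184.4, 271.2]), 0.51)]
column_tip [(array([288.8, 146.1]), 0.88), (array([339.3, 170.7]), 0.56), (array([237.3, 277.7]), 0.5)]
column_slot [(array([287.7, 155.4]), 0.82)]
column [(array([283.8, 190.7]), 0.66)]
spacer [(array([203.9, 232. ]), 0.79)]
side 356.6698890032399 (array([0.51764353, 0.63979207, 0.92292425]), array([ 0.04907176, -0.64421915, -0.76326513]))
collar [(array([294. , 136.8]), 0.77), (array([284.8, 151.9]), 0.49), (array([258.8, 152.8]), 0.39)]
column_tip [(array([269.7, 237.9]), 0.62)]
column_slot [(array([267.4, 242.6]), 0.87), (array([315.4, 345.5]), 0.59)]
column [(array([268.4, 268.8]), 0.92)]
spacer [(array([285.6, 178.3]), 0.53)]
{'t': 0.6, 'joints': array([-1.22758758e+00,  4.80190898e-01,  1.59635182e+00, -3.50351208e-06,
        1.06510152e+00, -4.65695104e-02]), 'joint_velocities': array([-4.77945798e-04, -4.60543797e-05, -9.39432339e-04, -3.87167432e-04,
        7.48047779e-04,  2.21840707e-03]), 'joint_efforts': array([-1.38847776e-03, -9.50066400e+01, -4.30500913e+01, -3.61720922e-04,
        1.25654562e-03,  1.36723486e-06]), 'position': array([ 0.24701354, -0.60119601,  0.25028312]), 'eef_rot': array([-2.52809016e-05,  9.81068982e-01,  1.93658596e-01, -5.32688689e-06]), 'ft_force': array([0.21847732, 0.23727998, 0.65013617]), 'ft_torque': array([-0.02055869,  0.0316468 ,  0.08390836]), 'grip_force': 0.0, 'gripper_width': 1.0026635112391777}
```

View pics/scene0.png

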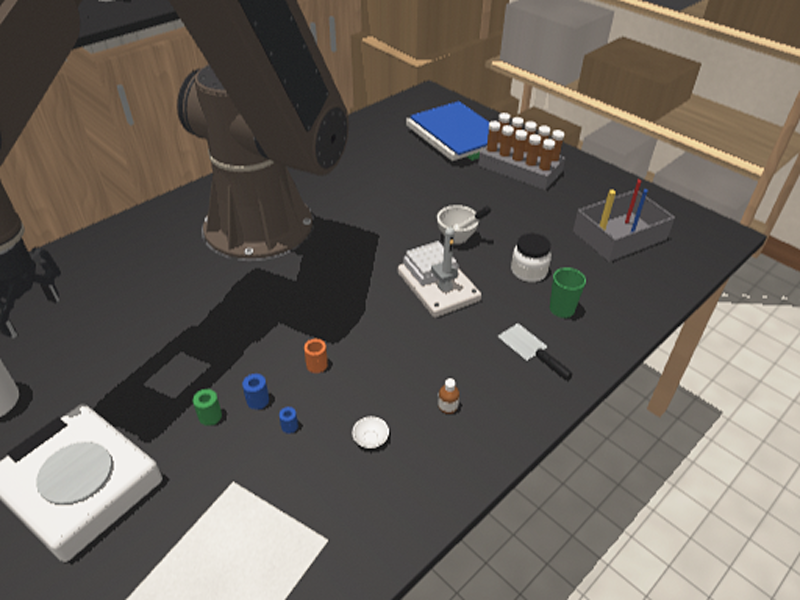

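View pics/side0.png

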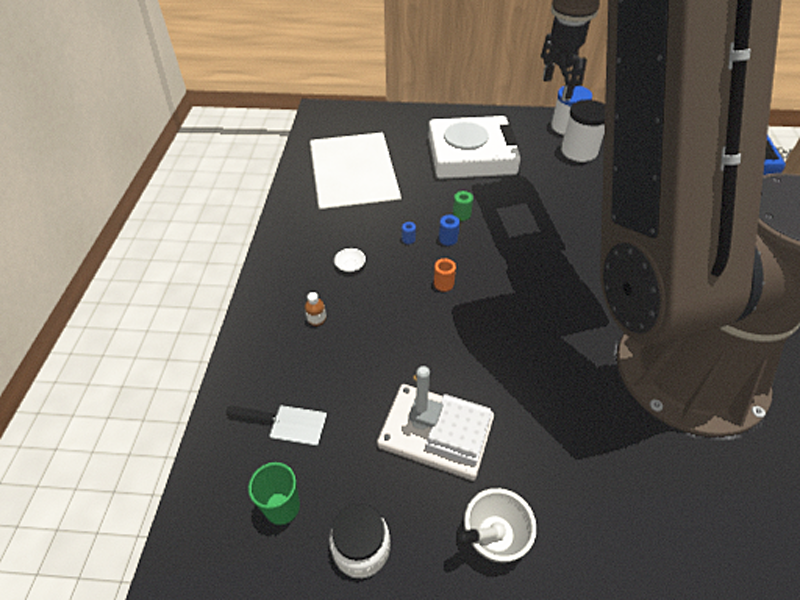

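```bash
python3 - <<'E'
from h import *
for n,l in(("scene",[(167.1,259.1),(137.6,266.8),(184.4,271.2),(203.9,232),(283.8,190.7)]),("side",[(294,136.8),(284.8,151.9),(258.8,152.8),(285.6,178.3),(268.4,268.8)])):
    for u in l: print(n,u,onz(n,u,0).round(4))
print(onz('scene',(288.8,146.1),.19),onz('side',(269.7,237.9),.19),tri([('scene',(288.8,146.1)),('side',(269.7,237.9))]))
print(tri([('scene',(287.7,155.4)),('side',(267.4,242.6))]))
E
```

```text
scene (167.1, 259.1) [ 0.4943 -0.3438  0.    ]
scene (137.6, 266.8) [ 0.4566 -0.4256  0.    ]
scene (184.4, 271.2) [ 0.5679 -0.3331  0.    ]
scene (203.9, 232) [ 0.486  -0.1912  0.    ]
scene (283.8, 190.7) [0.5308 0.1456 0.    ]
side (294, 136.8) [ 0.4494 -0.43    0.    ]
side (284.8, 151.9) [ 0.4834 -0.3425  0.    ]
side (258.8, 152.8) [ 0.5802 -0.3313  0.    ]
side (285.6, 178.3) [ 0.4781 -0.2088  0.    ]
side (268.4, 268.8) [0.521  0.1462 0.    ]
[0.52350844 0.16242216 0.19      ] [0.52121457 0.16453598 0.19      ] [0.52166011 0.16387881 0.18849365]
[0.52665405 0.15652889 0.15532586]
```

Scene (px in the 512x384 image): there are three collar-like things, green at (133,260), large blue at (163,250) and small blue at (185,269). The rule is not green and the larger of the rest, so I want the blue one at (163,250), about (0.489, -0.343). The spacer is at (202,227) and the press column tip at (289,146). I'll move above it and confirm in a wrist crop.

>>> step_arm --steps '[[[3.2,-1.5,0.5],[0,0,0],0],[[3.2,-1.5,0.5],[0,0,0],0],[[3.2,-1.5,0.5],[0,0,0],0],[[3.2,-1.5,0.5],[0,0,0],0],[[3.2,-1.5,0.5],[0,0,0],0],[[3.2,-1.5,0.5],[0,0,0],0],[[3.2,-1.5,0.5],[0,0,0],0],[[3.2,-1.5,0.5],[0,0,0],0],[[3.2,-1.5,0.5],[0,0,0],0],[[3.2,-1.5,0.5],[0,0,0],0]]'

```text
t: 1.6
position: [0.4869, -0.3398, 0.2003]
eef_rot: [0.0, 0.981, 0.194, 0.0]
ft_force: [-0.5, -0.8, 0.2]
gripper_width: 0.999
grip_force: 0.0
```

>>> step_arm --steps '[[[0,0,0],[0,0,-7.5],0],[[0,0,0],[0,0,-7.5],0],[[0,0,0],[0,0,-7.5],0],[[0,0,0],[0,0,0],0],[[0,0,0],[0,0,0],0]]'

```text
t: 2.1
position: [0.486, -0.3409, 0.2003]
eef_rot: [0.0, 0.925, 0.379, 0.0]
ft_force: [-0.3, 0.4, 0.3]
gripper_width: 0.999
grip_force: 0.0
```

```bash
python3 - <<'E'
from h import *
o=status.get_obs();print(o['t'],o['position'],o['eef_rot'],o['ft_force'])
im=optics.read_camera('wrist');print(ray('wrist',(256,192)))
for x in optics.outline_of('collar','wrist'):
    m=x['mask'];print('out',x['uv'],x['conf'],m.sum(),im[m].mean(0).round())
for x in optics.place_of('collar','wrist'): print(x, onz('wrist',x['uv'],0))
cv2.imwrite('pics/w1.png',cv2.resize(cv2.cvtColor(im,cv2.COLOR_RGB2BGR),(800,600),interpolation=cv2.INTER_CUBIC))
E
```

```text
2.1 [ 0.48601612 -0.34091407  0.20033196] [3.34806175e-05 9.25206960e-01 3.79462885e-01 5.04566133e-07] [-0.28092121  0.38071962  0.26185551]
(array([ 0.54281843, -0.28430345,  0.32521088]), array([-0.23752072, -0.22797494, -0.94425173]))
out [290.1, 254.8] 0.88 2148 [ 14. 119.  42.]
out [316.5, 107.0] 0.63 1063 [ 18.  59. 120.]
{'uv': [312.0, 102.9], 'conf': 0.88} [ 0.57294603 -0.33510871  0.        ]
{'uv': [286.7, 239.8], 'conf': 0.79} [ 4.43382184e-01 -4.32830473e-01 -5.55111512e-17]
{'uv': [254.5, 166.2], 'conf': 0.59} [ 0.48166386 -0.34013692  0.        ]
```

View pics/w1.png

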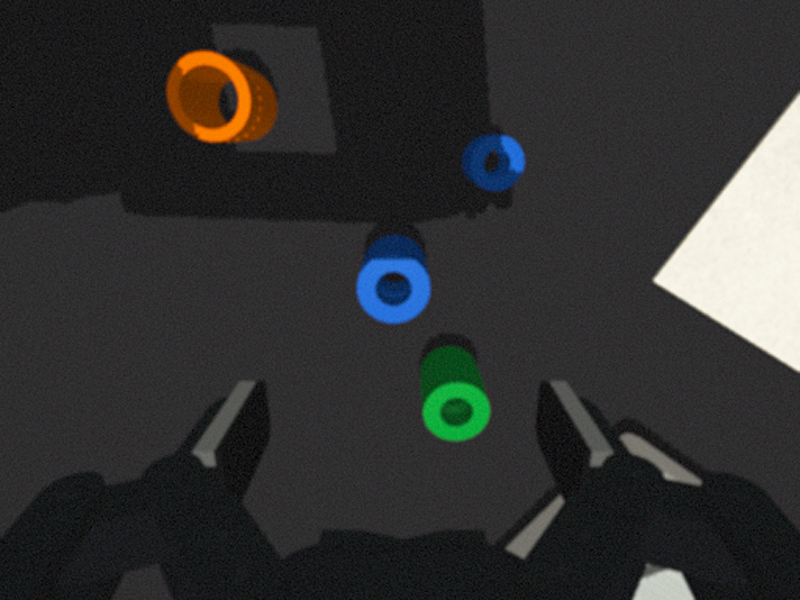

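The wrist crop confirms it. The larger blue collar's top ring is at (394,289) in the 800-px picture. The small blue one is at (494,162), the green at (456,411) and the spacer at (209,97). I'll measure the ring.

```bash
cat >> h.py <<'E'
def ring(im,cx,cy,r=40,lo=150):
    b=im[...,2].astype(int);m=((b>lo)&(b-im[...,0]>80)).astype(np.uint8)
    w=np.zeros_like(m);cv2.circle(w,(int(cx),int(cy)),r,1,-1);m*=w
    c=max(cv2.findContours(m,cv2.RETR_EXTERNAL,cv2.CHAIN_APPROX_NONE)[0],key=cv2.contourArea)
    return cv2.fitEllipse(c)
E
python3 - <<'E'
from h import *
im=optics.read_camera('wrist')
e=ring(im,252,185);print(e);p=onz('wrist',e[0],.056);print(p)
q=np.array([onz('wrist',(e[0][0]+dx,e[0][1]),.056) for dx in(-e[1][0]/2,e[1][0]/2)]);print('dia',np.linalg.norm(q[0]-q[1]))
im=optics.read_camera('scene')
u=proj('scene',[*p[:2],.056]);print(u)
for lo in (100,150): 
  e=ring(im,*u,15,lo);print(e,onz('scene',e[0],.056))
# tool-frame shift
o=status.get_obs();from scipy.spatial.transform import Rotation as Ro
w=o['eef_rot'];R=Ro.from_quat([*w[1:],w[0]]);print('tool d cm',100*R.inv().apply(np.array([*p[:2],.042])-o['position']))
E
```

```text
((251.38674926757812, 184.74652099609375), (41.70756912231445, 46.86946105957031), 91.06815338134766)
[ 0.47719202 -0.34110042  0.056     ]
dia 0.03954604341243564
[162.02484737 243.90807793]
((161.693359375, 244.66163635253906), (10.519013404846191, 13.528695106506348), 64.06646728515625) [ 0.47894169 -0.34353283  0.056     ]
((161.89329528808594, 244.61419677734375), (10.314133644104004, 13.155466079711914), 66.86993408203125) [ 0.47920404 -0.34298997  0.056     ]
tool d cm [-0.63180303 -0.6086825  15.83196848]
```

>>> step_arm --steps '[[[-0.3,-0.3,0.5],[0,0,0],0],[[-0.3,-0.3,1.5],[0,0,0],0],[[0,0,1.8],[0,0,0],0],[[0,0,2],[0,0,0],0],[[0,0,2],[0,0,0],0],[[0,0,2],[0,0,0],0],[[0,0,2],[0,0,0],0],[[0,0,2],[0,0,0],0],[[0,0,1.3],[0,0,0],0],[[0,0,0.7],[0,0,0],0]]'

```text
t: 3.35
position: [0.4769, -0.3405, 0.0411]
eef_rot: [-0.001, 0.925, 0.381, -0.0]
ft_force: [0.3, -1.1, -0.0]
gripper_width: 0.998
grip_force: 0.0
```

>>> step_arm --steps '[[[0,0,0],[0,0,0],0.3],[[0,0,0],[0,0,0],0.5],[[0,0,0],[0,0,0],0.7],[[0,0,0],[0,0,0],0.8],[[0,0,0],[0,0,0],0.9],[[0,0,0],[0,0,0],1],[[0,0,0],[0,0,0],1],[[0,0,0],[0,0,0],1]]' --grip_force 60

```text
t: 4.15
position: [0.4779, -0.3411, 0.0435]
eef_rot: [0.001, 0.924, 0.381, 0.0]
ft_force: [-1.5, 2.1, 6.1]
gripper_width: 0.509
grip_force: 60.6
```

>>> step_arm --steps '[[[0,0,-0.5],[0,0,0],1],[[0,0,-1.5],[0,0,0],1],[[0,0,-2.5],[0,0,0],1],[[0,0,-3],[0,0,0],1],[[0,0,-3],[0,0,0],1],[[0,0,-3],[0,0,0],1],[[0,0,-3],[0,0,0],1],[[0,0,-3],[0,0,0],1],[[0,0,-2.5],[0,0,0],1],[[0,0,-1],[0,0,0],1]]'

```text
t: 5.15
position: [0.4782, -0.3413, 0.276]
eef_rot: [0.002, 0.924, 0.381, 0.001]
ft_force: [0.0, 0.0, -2.4]
gripper_width: 0.504
grip_force: 61.5
```

>>> step_arm --steps '[[[2,-1.5,0],[0,0,0],1],[[3,-2.5,0],[0,0,0],1],[[3,-2.5,0],[0,0,0],1],[[3,-2.5,0],[0,0,0],1],[[3,-2.5,0],[0,0,0],1],[[3,-2.5,0],[0,0,0],1],[[3,-2.5,0],[0,0,0],1],[[3,-2.5,0],[0,0,0],1],[[2,-2,0],[0,0,0],1],[[1,-1,0],[0,0,0],1]]'

```text
t: 6.15
position: [0.5062, 0.0006, 0.2722]
eef_rot: [-0.0, 0.924, 0.382, -0.0]
ft_force: [0.3, -0.3, -1.5]
gripper_width: 0.506
grip_force: 61.5
```

```bash
python3 - <<'E'
from h import *
o=status.get_obs();print(o['t'],o['position'],o['eef_rot'],o['ft_force'],o['gripper_width'])
I={}
for n in("wrist","scene","side"):
    I[n]=optics.read_camera(n)
    for t in("collar","column_tip","column_slot"):
        print(n,t,[(np.round(x['uv'],1),round(x['conf'],2)) for x in optics.place_of(t,n)])
a=cv2.resize(I['scene'][90:230,210:360],(400,373),interpolation=cv2.INTER_CUBIC)
b=cv2.resize(I['side'][180:320,190:340],(400,373),interpolation=cv2.INTER_CUBIC)
cv2.imwrite('pics/c2.png',cv2.cvtColor(np.hstack([a,b]),cv2.COLOR_RGB2BGR))
cv2.imwrite('pics/w2.png',cv2.resize(cv2.cvtColor(I['wrist'],cv2.COLOR_RGB2BGR),(800,600)))
E
```

```text
6.15 [0.50618794 0.00062533 0.27221979] [-2.70468032e-04  9.24104027e-01  3.82140856e-01 -1.98434601e-04] [ 0.34699159 -0.33455142 -1.49538806] 0.5057553944151808
wrist collar [(array([256. , 223.1]), 0.73), (array([440.2, 273.8]), 0.59)]
wrist column_tip [(array([92. , 17.6]), 0.82)]
wrist column_slot [(array([127.5,  17.5]), 0.71), (array([480.1, 174.2]), 0.17)]
scene collar [(array([134.7, 266.1]), 0.89), (array([186.2, 273.6]), 0.57), (array([250.5, 160.1]), 0.44)]
scene column_tip [(array([290.7, 144. ]), 0.7)]
scene column_slot [(array([290.2, 158. ]), 0.6), (array([234.4, 278.5]), 0.16)]
side collar [(array([280.9, 175.4]), 0.72), (array([258.9, 151.5]), 0.64), (array([294. , 136.3]), 0.36), (array([282.9, 169.5]), 0.16)]
side column_tip [(array([267.9, 239.4]), 0.69)]
side column_slot [(array([267.3, 242.2]), 0.56)]
```

View pics/w2.png

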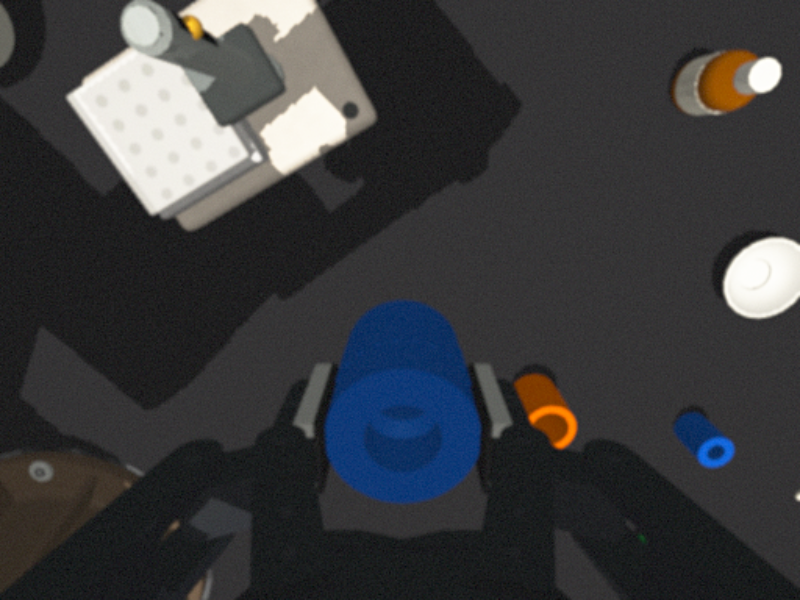

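View pics/c2.png

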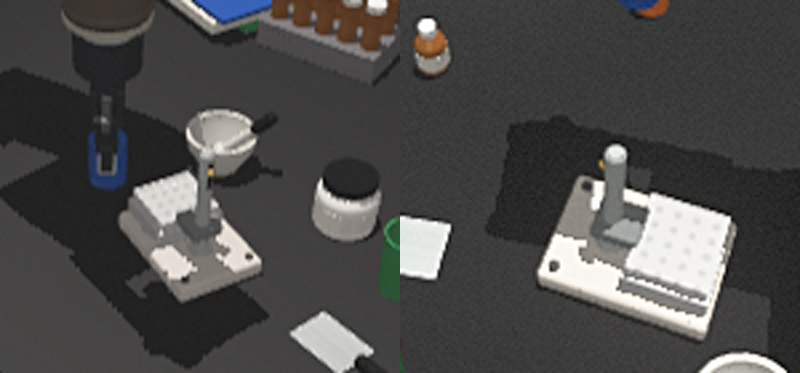

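```bash
python3 - <<'E'
from h import *
print('collar', onz('wrist',(403/1.5625,436/1.5625),.2847), [np.linalg.norm(onz('wrist',(325/1.5625,436/1.5625),.2847)-onz('wrist',(481/1.5625,436/1.5625),.2847))])
for n,us in(('wrist',[(92,17.6),(94,16.6)]),('scene',[(290.7,144),(288.8,146.1),(210+206/2.667,90+153/2.667)]),('side',[(267.9,239.4),(269.7,237.9),(190+215/2.667,180+152/2.667)])):
    for u in us: print(n,np.round(u,1),onz(n,u,.19).round(4))
o=status.get_obs()
# ball: along own +x 10mm from axis ; project candidates with axis from wrist
a=onz('wrist',(94,16.6),.19)
bw=np.array((191,28))/1.5625
for d in(.018,.025,.033,.04,.048):
    print(d,(1e3*(onz('wrist',bw,.19-d)-a)).round(1),(1e3*(onz('side',(190+202/2.667,180+164/2.667),.19-d)-onz('side',(190+215/2.667,180+152/2.667),.19))).round(1),(1e3*(onz('scene',(210+211/2.667,90+171/2.667),.19-d)-onz('scene',(210+206/2.667,90+153/2.667),.19))).round(1))
E
```

```text
collar [ 0.50689002 -0.00167947  0.2847    ] [np.float64(0.0441411639838305)]
wrist [92.  17.6] [0.5212 0.1564 0.19  ]
wrist [94.  16.6] [0.5225 0.1558 0.19  ]
scene [290.7 144. ] [0.52   0.1757 0.19  ]
scene [288.8 146.1] [0.5235 0.1624 0.19  ]
scene [287.2 147.4] [0.5247 0.1534 0.19  ]
side [267.9 239.4] [0.5254 0.1691 0.19  ]
side [269.7 237.9] [0.5212 0.1645 0.19  ]
side [270.6 237. ] [0.5191 0.1618 0.19  ]
0.018 [  9.1  -5.1 -18. ] [ 11.4   2.2 -18. ] [ 14.3  -4.6 -18. ]
0.025 [  8.1  -2.1 -25. ] [ 11.6  -2.2 -25. ] [  8.6   2.3 -25. ]
0.033 [  7.    1.3 -33. ] [ 11.7  -7.3 -33. ] [  2.1  10.2 -33. ]
0.04 [  6.    4.3 -40. ] [ 11.8 -11.7 -40. ] [ -3.7  17.1 -40. ]
0.048 [  4.9   7.7 -48. ] [ 12.  -16.8 -48. ] [-10.2  24.9 -48. ]
```

Wrist view: the collar is held level, top ring at (403,436), and the column tip is at (147,26) with the brass ball at (191,28). The scene and side crops agree that the ball sits about 20 mm below the tip. Next I'll measure the tip from closer up.

>>> step_arm --steps '[[[0.6,-1,0],[0,0,0],1],[[1.2,-2,0],[0,0,0],1],[[1.2,-2,0],[0,0,0],1],[[1.2,-2,0],[0,0,0],1],[[1.2,-2,0],[0,0,0],1],[[0.8,-1.2,0],[0,0,0],1],[[0,0,0],[0,0,0],1],[[0,0,0],[0,0,0],1]]'

```text
t: 7.55
position: [0.4789, 0.1146, 0.2723]
eef_rot: [0.0, 0.924, 0.382, -0.0]
ft_force: [-0.0, -0.8, -1.7]
gripper_width: 0.503
grip_force: 61.5
```

```bash
python3 - <<'E'
from h import *
o=status.get_obs();print(o['t'],o['position'],o['eef_rot'],o['ft_force'],o['gripper_width'])
im=optics.read_camera('wrist')
for t in("collar","column_tip","column_slot"):
    print(t,[(np.round(x['uv'],1),round(x['conf'],2),onz('wrist',x['uv'],.19 if t=='column_tip' else .17)) for x in optics.place_of(t,'wrist')])
print(ray('wrist',(256,192)))
cv2.imwrite('pics/w3.png',cv2.resize(cv2.cvtColor(im,cv2.COLOR_RGB2BGR),(800,600),interpolation=cv2.INTER_CUBIC))
E
```

```text
7.55 [0.4788531  0.11460587 0.27229975] [ 1.11204520e-04  9.24229545e-01  3.81837315e-01 -1.50828672e-05] [-0.03297942 -0.82797693 -1.721195  ] 0.5031035203352419
collar [(array([495.8, 305.9]), 0.66, array([ 0.5557035 , -0.11980081,  0.17      ]))]
column_tip [(array([256.4, 120.2]), 0.95, array([0.52072307, 0.15678105, 0.19      ]))]
column_slot [(array([264.6, 106.8]), 0.81, array([0.53041104, 0.15793132, 0.17      ])), (array([259.8, 101.5]), 0.42, array([0.53057886, 0.16309318, 0.17      ]))]
(array([0.53569803, 0.17071328, 0.39713188]), array([-0.23688659, -0.22878718, -0.94421458]))
```

View pics/w3.png

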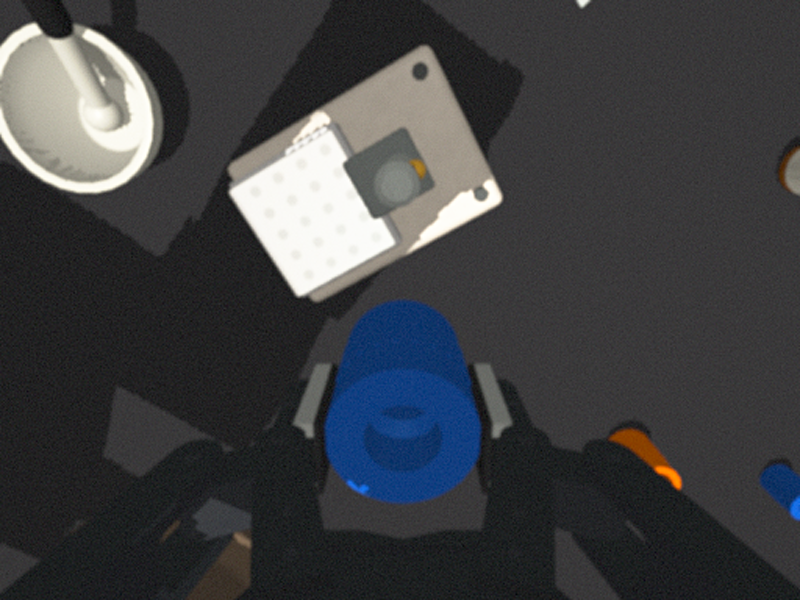

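```bash
python3 - <<'E'
from h import *
im=optics.read_camera('wrist')
c=im[90:145,225:290]
c=cv2.convertScaleAbs(cv2.resize(c,None,fx=10,fy=10,interpolation=cv2.INTER_CUBIC),alpha=1.6)
cv2.imwrite('pics/w4.png',cv2.cvtColor(c,cv2.COLOR_RGB2BGR))
E
```

```text
(no output)
```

View pics/w4.png

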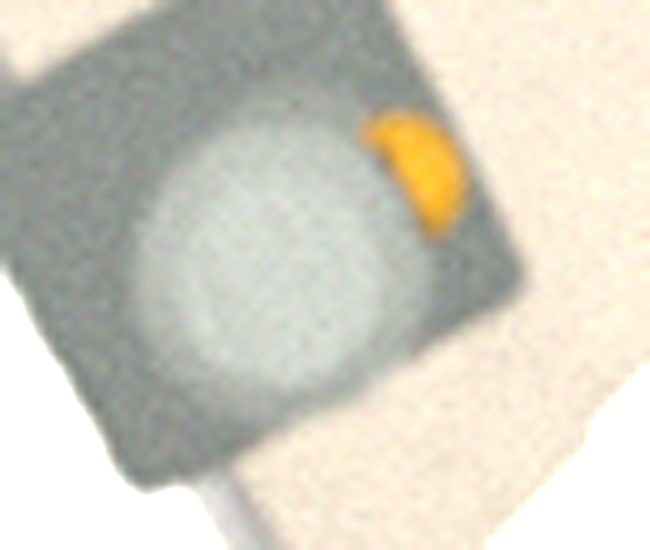

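```bash
python3 - <<'E'
from h import *
from scipy.spatial.transform import Rotation as Ro
o=status.get_obs()
tip=onz('wrist',(252.9,116.2),.19);c=onz('wrist',(403/1.5625,436/1.5625),o['position'][2]+.0125)
w=o['eef_rot'];R=Ro.from_quat([*w[1:],w[0]])
print(tip,c,'cm',100*R.inv().apply(tip-c), 'rel to TCP', 100*R.inv().apply(tip-o['position']))
E
```

```text
[0.52092874 0.1603461  0.19      ] [0.47915063 0.1142762  0.28477803] cm [ 6.21094044 -0.32788292  9.47754836] rel to TCP [ 6.2452791  -0.34605538  8.22754587]
```

>>> step_arm --steps '[[[1,0,0],[0,0,0],1],[[2,-0.1,0],[0,0,0],1],[[2,-0.1,0],[0,0,0],1],[[1.2,-0.1,0],[0,0,0],1],[[0,0,1],[0,0,0],1],[[0,0,1.2],[0,0,0],1],[[0,0,0.8],[0,0,0],1],[[0,0,0.4],[0,0,0],1],[[0,0,0],[0,0,0],1],[[0,0,0],[0,0,0],1]]'

```text
t: 8.8
position: [0.5207, 0.1602, 0.2384]
eef_rot: [0.0, 0.924, 0.381, 0.0]
ft_force: [0.3, -1.8, -1.7]
gripper_width: 0.509
grip_force: 61.5
```

```bash
python3 - <<'E'
from h import *
o=status.get_obs();print(o['t'],o['position'],o['ft_force'],o['ft_torque'])
I={n:optics.read_camera(n) for n in("wrist","scene","side")}
a=cv2.resize(I['scene'][110:190,250:325],(300,320),interpolation=cv2.INTER_CUBIC)
b=cv2.resize(I['side'][200:280,230:305],(300,320),interpolation=cv2.INTER_CUBIC)
c=cv2.resize(I['wrist'][180:340,190:325],(200,240))
c=np.vstack([c,np.zeros((80,200,3),np.uint8)])
cv2.imwrite('pics/c5.png',cv2.cvtColor(cv2.convertScaleAbs(np.hstack([a,b,c]),alpha=1.5),cv2.COLOR_RGB2BGR))
E
```

```text
8.8 [0.52070465 0.16016807 0.23843249] [ 0.29060176 -1.75517235 -1.71278863] [-0.03136078 -0.01394668 -0.04741341]
```

View pics/c5.png

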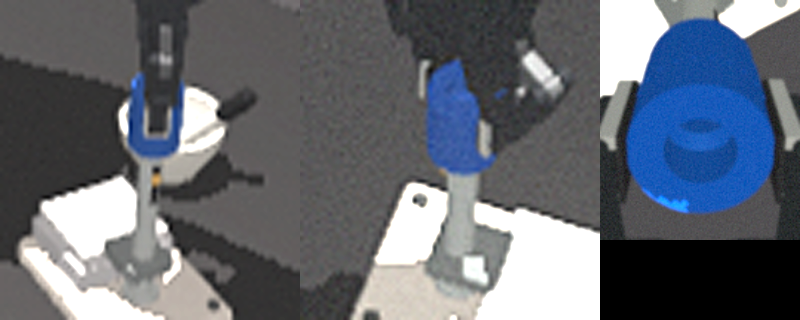

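Scene crop: the collar's lower edge is at (155,158), just above the column top at (147,165). The side crop has both at x≈459, so they are aligned to within about 2 mm. I'll descend slowly and watch the force.

>>> step_arm --steps '[[[0,0,0.2],[0,0,0],1],[[0,0,0.2],[0,0,0],1],[[0,0,0.1],[0,0,0],1],[[0,0,0.1],[0,0,0],1],[[0,0,0.1],[0,0,0],1],[[0,0,0.1],[0,0,0],1],[[0,0,0],[0,0,0],1]]'

```text
t: 9.65
position: [0.5206, 0.1603, 0.2301]
eef_rot: [-0.0, 0.924, 0.381, -0.0]
ft_force: [-0.2, 0.3, -2.2]
gripper_width: 0.502
grip_force: 61.5
```

>>> step_arm --steps '[[[0,0,0.1],[0,0,0],1],[[0,0,0.1],[0,0,0],1],[[0,0,0],[0,0,0],1],[[0,0,0],[0,0,0],1]]'

```text
t: 10.05
position: [0.5207, 0.1604, 0.2283]
eef_rot: [-0.0, 0.924, 0.381, -0.0]
ft_force: [0.4, 0.3, -2.1]
gripper_width: 0.505
grip_force: 61.5
```

>>> step_arm --steps '[[[0,0,0.1],[0,0,0],1],[[0,0,0.1],[0,0,0],1],[[0,0,0.1],[0,0,0],1],[[0,0,0],[0,0,0],1]]'

```text
t: 10.45
position: [0.5206, 0.1603, 0.2251]
eef_rot: [-0.0, 0.924, 0.381, -0.0]
ft_force: [0.1, -1.0, -1.8]
gripper_width: 0.507
grip_force: 61.5
```

>>> step_arm --steps '[[[0,0,0.1],[0,0,0],1],[[0,0,0.1],[0,0,0],1],[[0,0,0],[0,0,0],1]]'

```text
t: 10.75
position: [0.5206, 0.1603, 0.2231]
eef_rot: [-0.0, 0.924, 0.381, -0.0]
ft_force: [-0.0, -0.5, -1.6]
gripper_width: 0.505
grip_force: 61.5
```

>>> step_arm --steps '[[[0,0,0.1],[0,0,0],1],[[0,0,0.1],[0,0,0],1],[[0,0,0],[0,0,0],1]]'

```text
t: 11.05
position: [0.5206, 0.1604, 0.2211]
eef_rot: [-0.0, 0.924, 0.381, -0.0]
ft_force: [-0.6, 0.0, -1.1]
gripper_width: 0.503
grip_force: 61.5
```

>>> step_arm --steps '[[[0,0,0.1],[0,0,0],1],[[0,0,0.1],[0,0,0],1],[[0,0,0],[0,0,0],1]]'

```text
t: 11.35
position: [0.5206, 0.1603, 0.2191]
eef_rot: [-0.0, 0.924, 0.381, -0.0]
ft_force: [0.2, 0.5, -1.8]
gripper_width: 0.502
grip_force: 61.6
```

>>> step_arm --steps '[[[0,0,0.1],[0,0,0],1],[[0,0,0.1],[0,0,0],1],[[0,0,0],[0,0,0],1]]'

```text
t: 11.65
position: [0.5206, 0.1604, 0.2171]
eef_rot: [-0.0, 0.924, 0.381, -0.0]
ft_force: [-0.6, 0.0, -2.3]
gripper_width: 0.506
grip_force: 61.6
```

>>> step_arm --steps '[[[0,0,0.1],[0,0,0],1],[[0,0,0.1],[0,0,0],1],[[0,0,0],[0,0,0],1]]'

```text
t: 11.95
position: [0.5206, 0.1603, 0.2151]
eef_rot: [-0.0, 0.924, 0.381, -0.0]
ft_force: [0.5, -0.3, -2.7]
gripper_width: 0.507
grip_force: 61.6
```

>>> step_arm --steps '[[[0,0,0.1],[0,0,0],1],[[0,0,0.1],[0,0,0],1],[[0,0,0],[0,0,0],1]]'

```text
t: 12.25
position: [0.5206, 0.1604, 0.2131]
eef_rot: [-0.0, 0.924, 0.381, -0.0]
ft_force: [-0.5, -1.0, -2.7]
gripper_width: 0.503
grip_force: 61.6
```

>>> step_arm --steps '[[[0,0,0.1],[0,0,0],1],[[0,0,0.1],[0,0,0],1],[[0,0,0],[0,0,0],1]]'

```text
t: 12.55
position: [0.5207, 0.1604, 0.2111]
eef_rot: [-0.0, 0.924, 0.381, -0.0]
ft_force: [0.1, -0.3, -2.2]
gripper_width: 0.508
grip_force: 61.6
```

>>> step_arm --steps '[[[0,0,0.1],[0,0,0],1],[[0,0,0.1],[0,0,0],1],[[0,0,0],[0,0,0],1]]'

```text
t: 12.85
position: [0.5206, 0.1604, 0.2091]
eef_rot: [-0.0, 0.924, 0.381, -0.0]
ft_force: [-0.5, -0.4, -3.2]
gripper_width: 0.507
grip_force: 61.6
```

>>> step_arm --steps '[[[0,0,0.1],[0,0,0],1],[[0,0,0.1],[0,0,0],1],[[0,0,0],[0,0,0],1]]'

```text
t: 13.15
position: [0.5206, 0.1604, 0.2071]
eef_rot: [-0.0, 0.924, 0.381, -0.0]
ft_force: [-0.7, -1.1, -1.8]
gripper_width: 0.506
grip_force: 61.6
```

>>> step_arm --steps '[[[0,0,0.1],[0,0,0],1],[[0,0,0.1],[0,0,0],1],[[0,0,0],[0,0,0],1]]'

```text
t: 13.45
position: [0.5209, 0.1602, 0.2053]
eef_rot: [0.0, 0.924, 0.381, 0.0]
ft_force: [0.1, -3.5, -1.1]
gripper_width: 0.509
grip_force: 61.8
```

>>> step_arm --steps '[[[0,0,0.1],[0,0,0],1],[[0,0,0],[0,0,0],1]]'

```text
t: 13.65
position: [0.5211, 0.1602, 0.2046]
eef_rot: [0.0, 0.924, 0.381, 0.0]
ft_force: [0.1, -3.9, 3.7]
gripper_width: 0.506
grip_force: 62.2
```

>>> step_arm --steps '[[[0,0,0.1],[0,0,0],1],[[0,0,0],[0,0,0],1]]'

```text
t: 13.85
position: [0.5211, 0.1601, 0.2036]
eef_rot: [0.0, 0.924, 0.381, 0.0]
ft_force: [0.8, -5.5, 2.9]
gripper_width: 0.505
grip_force: 62.2
```

>>> step_arm --steps '[[[0,0,0.1],[0,0,0],1],[[0,0,0],[0,0,0],1]]'

```text
t: 14.05
position: [0.5211, 0.1601, 0.2026]
eef_rot: [0.0, 0.924, 0.381, 0.0]
ft_force: [1.2, -4.3, 2.2]
gripper_width: 0.506
grip_force: 62.1
```

>>> step_arm --steps '[[[-0.03,0.03,0.1],[0,0,0],1],[[0,0,0],[0,0,0],1]]'

```text
t: 14.25
position: [0.5212, 0.1598, 0.2015]
eef_rot: [0.0, 0.924, 0.381, 0.0]
ft_force: [2.7, -3.7, 0.3]
gripper_width: 0.507
grip_force: 61.9
```

>>> step_arm --steps '[[[0,0,0.1],[0,0,0],1],[[0,0,0],[0,0,0],1]]'

```text
t: 14.45
position: [0.5211, 0.1599, 0.2004]
eef_rot: [0.0, 0.924, 0.381, 0.0]
ft_force: [3.1, -4.7, 1.2]
gripper_width: 0.502
grip_force: 61.9
```

>>> step_arm --steps '[[[0,0,0.1],[0,0,0],1],[[0,0,0],[0,0,0],1]]'

```text
t: 14.65
position: [0.5211, 0.1599, 0.1992]
eef_rot: [0.0, 0.924, 0.381, 0.0]
ft_force: [3.1, -4.2, -1.6]
gripper_width: 0.503
grip_force: 61.7
```

>>> step_arm --steps '[[[0,0,0.1],[0,0,0],1],[[0,0,0.1],[0,0,0],1],[[0,0,0.1],[0,0,0],1],[[0,0,0],[0,0,0],1]]'

```text
t: 15.05
position: [0.5211, 0.1599, 0.1962]
eef_rot: [0.0, 0.924, 0.381, 0.0]
ft_force: [4.3, -4.1, -3.1]
gripper_width: 0.502
grip_force: 61.7
```

>>> step_arm --steps '[[[0,0,0.1],[0,0,0],1],[[0,0,0.1],[0,0,0],1],[[0,0,0.1],[0,0,0],1],[[0,0,0],[0,0,0],1]]'

```text
t: 15.45
position: [0.5211, 0.1599, 0.1931]
eef_rot: [0.0, 0.924, 0.381, 0.0]
ft_force: [4.8, -3.3, -1.6]
gripper_width: 0.506
grip_force: 61.6
```

>>> step_arm --steps '[[[0,0,0.1],[0,0,0],1],[[0,0,0.1],[0,0,0],1],[[0,0,0.1],[0,0,0],1],[[0,0,0],[0,0,0],1]]'

```text
t: 15.85
position: [0.5211, 0.1599, 0.1902]
eef_rot: [0.0, 0.924, 0.381, 0.0]
ft_force: [4.0, -3.5, -3.6]
gripper_width: 0.506
grip_force: 61.6
```

>>> step_arm --steps '[[[0,0,0.1],[0,0,0],1],[[0,0,0.1],[0,0,0],1],[[0,0,0.1],[0,0,0],1],[[0,0,0],[0,0,0],1]]'

```text
t: 16.25
position: [0.5211, 0.1599, 0.1872]
eef_rot: [0.0, 0.924, 0.381, 0.0]
ft_force: [4.6, -3.3, -2.8]
gripper_width: 0.506
grip_force: 61.6
```

>>> step_arm --steps '[[[0,0,0.1],[0,0,0],1],[[0,0,0.1],[0,0,0],1],[[0,0,0.1],[0,0,0],1],[[0,0,0],[0,0,0],1]]'

```text
t: 16.65
position: [0.5211, 0.1599, 0.1842]
eef_rot: [0.0, 0.924, 0.381, 0.0]
ft_force: [5.4, -4.0, -2.6]
gripper_width: 0.504
grip_force: 61.7
```

>>> step_arm --steps '[[[0,0,0.1],[0,0,0],1],[[0,0,0.1],[0,0,0],1],[[0,0,0],[0,0,0],1]]'

```text
t: 16.95
position: [0.5211, 0.1599, 0.1822]
eef_rot: [0.0, 0.924, 0.381, 0.0]
ft_force: [4.4, -4.0, -2.2]
gripper_width: 0.507
grip_force: 61.7
```

>>> step_arm --steps '[[[0,0,0.1],[0,0,0],1],[[0,0,0],[0,0,0],1]]'

```text
t: 17.15
position: [0.5211, 0.1599, 0.1812]
eef_rot: [0.0, 0.924, 0.381, 0.0]
ft_force: [4.7, -4.2, -2.0]
gripper_width: 0.506
grip_force: 61.7
```

>>> step_arm --steps '[[[0,0,0.1],[0,0,0],1],[[0,0,0],[0,0,0],1]]'

```text
t: 17.35
position: [0.5211, 0.1599, 0.1802]
eef_rot: [0.0, 0.924, 0.381, 0.0]
ft_force: [5.1, -4.6, -3.0]
gripper_width: 0.506
grip_force: 61.7
```

>>> step_arm --steps '[[[0,0,0.1],[0,0,0],1],[[0,0,0],[0,0,0],1]]'

```text
t: 17.55
position: [0.5211, 0.16, 0.1792]
eef_rot: [0.0, 0.924, 0.381, 0.0]
ft_force: [4.7, -4.1, -3.7]
gripper_width: 0.502
grip_force: 61.6
```

>>> step_arm --steps '[[[0,0,0.1],[0,0,0],1],[[0,0,0],[0,0,0],1]]'

```text
t: 17.75
position: [0.5211, 0.1599, 0.1782]
eef_rot: [0.0, 0.924, 0.381, 0.0]
ft_force: [3.9, -3.7, -2.3]
gripper_width: 0.508
grip_force: 61.7
```

>>> step_arm --steps '[[[0,0,0.1],[0,0,0],1],[[0,0,0],[0,0,0],1]]'

```text
t: 17.95
position: [0.5211, 0.1599, 0.1771]
eef_rot: [0.0, 0.924, 0.381, 0.0]
ft_force: [4.9, -4.7, -3.6]
gripper_width: 0.505
grip_force: 61.5
```

>>> step_arm --steps '[[[0,0,0.1],[0,0,0],1],[[0,0,0],[0,0,0],1]]'

```text
t: 18.15
position: [0.5211, 0.16, 0.176]
eef_rot: [0.0, 0.924, 0.381, 0.0]
ft_force: [5.9, -4.1, -6.0]
gripper_width: 0.505
grip_force: 61.7
```

The downward pull of the click is starting at z≈0.176, near the predicted 0.177, so I'll go on in 1 mm steps.

>>> step_arm --steps '[[[0,0,0.1],[0,0,0],1],[[0,0,0],[0,0,0],1]]'

```text
t: 18.35
position: [0.5211, 0.16, 0.175]
eef_rot: [0.0, 0.924, 0.381, 0.0]
ft_force: [5.5, -3.3, -6.1]
gripper_width: 0.506
grip_force: 61.8
```

>>> step_arm --steps '[[[0,0,0.1],[0,0,0],1],[[0,0,0],[0,0,0],1]]'

```text
t: 18.55
position: [0.521, 0.1601, 0.1739]
eef_rot: [-0.0, 0.924, 0.381, 0.0]
ft_force: [5.2, -2.0, -9.6]
gripper_width: 0.505
grip_force: 62.1
```

>>> step_arm --steps '[[[0,0,0.1],[0,0,0],1],[[0,0,0],[0,0,0],1]]'

```text
t: 18.75
position: [0.5208, 0.1601, 0.1727]
eef_rot: [-0.0, 0.924, 0.381, -0.0]
ft_force: [4.9, -0.5, -11.3]
gripper_width: 0.507
grip_force: 62.2
```

>>> step_arm --steps '[[[0,0,0.1],[0,0,0],1],[[0,0,0],[0,0,0],1]]'

```text
t: 18.95
position: [0.5203, 0.1601, 0.172]
eef_rot: [-0.0, 0.924, 0.381, -0.0]
ft_force: [0.5, 0.3, -4.7]
gripper_width: 0.507
grip_force: 62.8
```

>>> step_arm --steps '[[[0,0,0.1],[0,0,0],1],[[0,0,0],[0,0,0],1]]'

```text
t: 19.15
position: [0.5204, 0.16, 0.1712]
eef_rot: [-0.0, 0.924, 0.381, -0.0]
ft_force: [0.3, 0.5, -2.2]
gripper_width: 0.504
grip_force: 63.0
```

The force is back to the weight alone (-2 N) after a 9 N pull, and the lateral load is gone, so the ball has clicked home. I'm releasing.

>>> step_arm --steps '[[[0,0,0],[0,0,0],0.45],[[0,0,0],[0,0,0],0.4],[[0,0,0],[0,0,0],0.3],[[0,0,0],[0,0,0],0],[[0,0,0],[0,0,0],0],[[0,0,0],[0,0,0],0],[[0,0,0],[0,0,0],0]]' --grip_force 20

```text
t: 19.85
position: [0.5207, 0.1599, 0.1713]
eef_rot: [0.0, 0.924, 0.381, -0.0]
ft_force: [-0.8, 0.0, -0.4]
gripper_width: 1.0
grip_force: 0.0
```

>>> step_arm --steps '[[[0,0,-0.5],[0,0,0],0],[[0,0,-1],[0,0,0],0],[[0,0,-1.5],[0,0,0],0],[[0,0,-2],[0,0,0],0],[[0,0,-2],[0,0,0],0],[[0,0,-2],[0,0,0],0],[[0,0,-2],[0,0,0],0],[[0,0,-1],[0,0,0],0],[[0,0,0],[0,0,0],0]]'

```text
t: 20.75
position: [0.5214, 0.1601, 0.293]
eef_rot: [0.0, 0.924, 0.381, 0.001]
ft_force: [0.1, -0.2, -0.6]
gripper_width: 1.002
grip_force: 0.0
```

```bash
python3 - <<'E'
from h import *
o=status.get_obs();print(o['t'],o['position'],o['ft_force'],o['gripper_width'])
I={n:optics.read_camera(n) for n in("wrist","scene","side")}
a=cv2.resize(I['scene'][110:190,250:325],(300,320),interpolation=cv2.INTER_CUBIC)
b=cv2.resize(I['side'][200:280,230:305],(300,320),interpolation=cv2.INTER_CUBIC)
c=cv2.resize(I['wrist'][150:310,190:325],(200,240));c=np.vstack([c,np.zeros((80,200,3),np.uint8)])
cv2.imwrite('pics/c6.png',cv2.cvtColor(cv2.convertScaleAbs(np.hstack([a,b,c]),alpha=1.5),cv2.COLOR_RGB2BGR))
for h in(.19,.185,.129): print(h,[(4*(proj(n,[.521,.160,h])-s)).round() for n,s in(('scene',(250,110)),('side',(230,200)))])
E
```

```text
20.75 [0.52139541 0.16010685 0.29299628] [ 0.11669039 -0.17267125 -0.63058139] 1.001859714502098
0.19 [array([151., 144.]), array([159., 145.])]
0.185 [array([151., 149.]), array([159., 150.])]
0.129 [array([147., 201.]), array([157., 198.])]
```

View pics/c6.png

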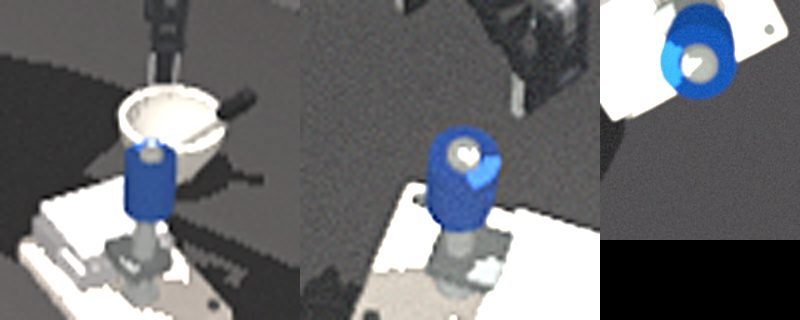

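The collar hangs upright on the column with its lower edge at about (150,215) in the scene crop, close to the expected height, and the column tip shows through its bore. The gripper is clear, so I'm handing in.

```bash
python3 -c "
from plant import job
print(job.finish_job())"
```

```text
the job is handed in; nothing more can be done
None
```

The large blue collar is on the column with the ball clicked into its groove and the gripper clear, and the job is handed in; the spacer and the other bench things were left alone.

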